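# Draw chocolate drops from the dispenser into the blue bowl

### The arm

A 6-joint arm with a two-finger parallel gripper is mounted at the origin on a cart in front of the work surface, level with it; the furniture and walls round the work are solid. World frame = base frame: x ahead of the robot, y to its left, z up, the work surface at z = 0. Lengths are in mm, angles in rad, forces in N, time in s.
With the tool pointing down it reaches from about 325 to 900 mm from the base axis. Payload 6.1 kg.
Tool frame: the origin (TCP) lies at the very end of the fingers, on their centre line; the grasp point (between the pads) lies 19 mm behind it; z points along the fingers, y is the line along which they close (so a half turn about z gives the same grasp; the last joint's range is limited). The gripper opens to 87 mm and grips with 3 to 60 N. Pads are 19 mm wide; open, the fingers measure 117 mm over their backs; the gripper's body (75 mm by 190 mm) begins 51 mm behind the grasp point.
Start: joints at [-1.361, 0.22, 1.526, -0, 1.395, -0.126], TCP at [205.946, -590.087, 222.538] pointing down, gripper open.
Joint ranges: [-2.98, 2.98], [-0.91, 2.08], [0.09, 2.57], [-1.24, 4.39], [0.2, 2.65], [-2.68, 2.68]. Speed limits (rad/s): [2.57, 2.57, 3.01, 3.14, 3.14, 3.14].

### API

Orientations are given as a unit quaternion [w, x, y, z].
In Python, from plant import * gives the robot as it stands.
- The arm moves only by the tool apply_moves, never from a script. Its argument "steps" is a list of rows, each a list of 5 numbers: the shift along the tool's x, y, z in shares of 100 cm (1.0 is 100 cm), then the turn about the tool's z in a scale on which 1.0 is pi/2 rad, then the opening, from 0 (shut) to 1 (fully open). A call has 1 to 12 rows; each row is the pose to reach, as a shift and turn from the pose commanded when the call began, along the tool's axes at that moment; what a row does not reach only later rows make up. A row lasts 1/10 s, in which the tool goes at most 50 mm and 8.59 degrees, less where a joint would pass 70% of its speed; a pose out of reach is approached as far as the arm can. A shift or turn number past 1, either way, is cut back to 1. A call with a gripper value outside its range is refused whole. The fingers move at their own pace and stop on an object; "force" is the grip in N (left out, the last holds). Time passes only in rows, so rows that repeat a pose let the fingers close. It gives the time, the measured TCP pose, the force, the opening and the grip force at its end, in the units of the state.
- sense(): the state, without advancing time (a new reading comes with each control period).
- camera(name): name is "side" or "top"; returns a dict with "image" (384x512x3 uint8, red, green, blue), "fovy" (degrees; the focal length in pixels is half the picture's height over the tangent of half this angle, whatever the lens; pixels are square), "cx", "cy" (the principal point, pixels), "xyz" and "attitude" of the camera in the world. Camera axes: x right, y up, looking along -z (the intrinsics and any distortion apply to the point x, -y, -z); pixel columns grow to the right and rows downward; lengths in mm; the calibration is good to about 2 mm. A picture is of the moment at which its call begins. There is no depth.
- job_done(): hands the job in; it is judged then, once.
Trained networks look in the newest picture that a camera, given by its name, has taken for a name from the list of things; names that differ only in an ending like _2 or _b are one class to them, and where a whole thing is asked for, a point or a joint stands for the part that bears it (a point fixed in the world has none). Each returns a list of dicts, best first, with "score" (0 to 1); they miss things now and then, are a little off and sometimes report something else, mostly with a low value. They report only what shows in the picture. A call takes as long as a camera call. They do not tell look-alikes from the thing itself.
- spot_in(camera, name): "position" ([x, y, z] in mm, in world coordinates, good to about 4 mm: the middle of the surface that is visible of it).
- regions_of(camera, name): "pixels" (384x512 bool, what is visible of it).
The state is a dict: "t": time; "q": joint angles; "joint_vel": joint speeds; "joint_efforts": joint torques, N m; "ee_pos": TCP position; "orientation": TCP orientation; "force": force on the tool from outside, world axes, zero at the start; "ft_torque": the same for the moment, N m; "gripper_width": opening from 0.0 (shut) to 1.0 (fully open); "grasp_force": force on a finger pad.
Only numpy, scipy, OpenCV 4.12 (cv2) and the standard library are available. Lean on these libraries where they do the work, as an engineer would, in place of code of your own. Each camera call takes 0.05 s, during which the arm holds its last target. There are 200 camera calls.

### The job

Run the four chocolate drops out of the dispenser's hopper into the blue bowl. First turn the black selector knob until it clicks over to the side on which the blue bowl stands; only then pull the spring-loaded gate by its upright black grip until the white line on the grip stands level with the red mark on the rails, no farther, so that all the drops fall into the bowl. Keep hold of the grip: finish while still holding the gate open at the red mark, for it springs shut when let go; leave the bowl and the ramekin where they stand.

Things in the scene. Friction and masses are not known exactly. Their poses are not given: they have to be found in the camera images.
- dispenser: White and steel dispenser for chocolate drops, fixed, 216 mm high: clear open hopper on top, clear chute below forking into a spout 65 mm left (+y) and one 65 mm right (-y), mouths 69 mm up. Two guide rails (top 160 mm up, 36 mm apart inside) stick out in front, a red mark across each. Origin: on the table under the hopper; x to its back, y to its left, z up. Turned up to 17 degrees.
- selector (a joint): Black selector knob on the head's right shoulder, vertical axis, rad. 0 = white pointer line to the front (parked, the start). Positive = clockwise from above, pointer to the left. Clicks into detents at -1.05 (right spout), 0, +1.05 (left spout); stops at +-1.12; about 0.05 N m over a click. It swings an orange flap in the chute that sends drops to that spout.
- selector_grip (a point): Where to grip the selector: on its axis, 200 mm above the table, 10 mm below the top of its upright bar. Bar 14 mm thick, 44 mm long (along the dispenser's x axis when parked), 36 mm high; the disc under it, 46 mm across, has its top 177 mm above the table. This frame turns with the knob.
- gate (a joint): Spring-return gate slide under the hopper, m. 0 = shut; grows as it is pulled to the front (the dispenser's -x direction). The red mark is at 0.040 (gate fully open); past the mark (end stop at 0.065) the plate runs out of its guides, used only to take it out for washing. Spring pull about 4 N shut, 7 N at the mark.
- gate_grip: Upright black grip on the gate slide, between the rails: 14 mm thick (y), 26 mm long (x), 40 mm clear height, white line across it. Origin: mid grip, 192 mm above the table, 16 mm below its top; axes as the dispenser's. Pinch it from above across its thickness. Shut, it is 95 mm in front of the dispenser's origin; at the red mark 135 mm.
- gate_mark (a point): The point midway between the two red marks on the rails, at the height of the gate grip's origin: where that origin must come to (fixed on the dispenser).
- bowl: Blue ceramic bowl, empty, 90 mm across, 52 mm high, standing on the table under the left or the right spout. Origin: centre of its underside.
- ramekin: White ramekin, already full of dark chocolate beans, 78 mm across, 41 mm high, under the other spout. Origin: centre of its underside.
- drop_0: One of the four brown chocolate drops in the hopper, about 32 x 17 x 12 mm. Origin: centre of its underside.
- drop_1: One of the four brown chocolate drops in the hopper, about 32 x 17 x 12 mm. Origin: centre of its underside.
- drop_2: One of the four brown chocolate drops in the hopper, about 32 x 17 x 12 mm. Origin: centre of its underside.
- drop_3: One of the four brown chocolate drops in the hopper, about 32 x 17 x 12 mm. Origin: centre of its underside.
Things that resemble listed ones, but are neither listed nor needed, are in the scene too. What is meant by the drop_3 is not orange, and is the smaller of those in its own colour.

How it is judged:
By the outcome, as a careful person would: the job done as asked, in the order asked, and still so for the second after the job is handed in, while the arm keeps its last pose, push and grip.
It also fails if it takes over 45 s, if anything falls off the work surface, if the arm or the gripper's body presses on something with over 40 N, if the wrist force passes 120 N, or if a joint passes its speed limit or range.

## Working session

There is one attempt and no reset: what is moved stays moved. The work goes in short steps, Python scripts to look and compute and a tool call to move; the robot and the scene stay as the last step left them, time stands still between calls to the robot, and variables do not carry over. Pictures are saved under pics/ and viewed, at most 10 in all, crops included, and the job is handed in when it is done.

Besides the shell and the picture viewer there is one more tool, called after "Request:" as name(argument=value, ...) on one line, values as JSON. apply_moves: Moves the arm, as the interface text tells. Its arguments: {"type":"object","properties":{"steps":{"type":"array"},"force":{"type":"number"}},"required":["steps"]}

```bash
mkdir -p pics; ls; cat > h.py <<'E'
from plant import *
import numpy as np, cv2
from scipy.spatial.transform import Rotation as R
def rot(q): return R.from_quat([q[1],q[2],q[3],q[0]])
def px(c,p):
    v=rot(c["attitude"]).inv().apply(np.array(p,float)-c["xyz"]); f=192/np.tan(np.radians(c["fovy"])/2)
    return np.array([c["cx"]+f*v[0]/-v[2], c["cy"]-f*v[1]/-v[2]])
def ray(c,u,v,z):
    f=192/np.tan(np.radians(c["fovy"])/2)
    d=rot(c["attitude"]).apply([(u-c["cx"])/f,-(v-c["cy"])/f,-1]); o=np.array(c["xyz"],float)
    return o+d*(z-o[2])/d[2]
E
python3 - <<'E'
from h import *
for n in("side","top"):
    c=camera(n); cv2.imwrite(f"pics/{n}0.png",cv2.resize(c["image"][:,:,::-1],(800,600)))
    print(n,{k:v for k,v in c.items() if k!="image"})
    for t in("dispenser","selector","selector_grip","gate_grip","gate","bowl","ramekin","drop_0"):
        print(t,[(np.round(d["position"]).tolist(),round(d["score"],2),np.round(px(c,d["position"])).tolist()) for d in spot_in(n,t)][:6])
print(sense())
E
```

```text
pics
side {'fovy': 51.149315077180724, 'cx': 261.12109041094214, 'cy': 186.59156799554623, 'xyz': array([ 412.31466699, -633.61029549,  508.80399978]), 'attitude': array([ 0.83583538,  0.53703725, -0.07067008, -0.08930821])}
dispenser [([482.0, 161.0, 173.0], 0.3, [205.0, 176.0])]
selector [([576.0, 81.0, 195.0], 0.86, [257.0, 178.0])]
selector_grip [([576.0, 78.0, 189.0], 0.75, [257.0, 181.0])]
gate_grip [([478.0, 162.0, 177.0], 0.88, [204.0, 174.0])]
gate [([482.0, 158.0, 171.0], 0.92, [206.0, 177.0])]
bowl [([573.0, 104.0, 27.0], 0.89, [252.0, 244.0]), ([572.0, 81.0, 193.0], 0.74, [255.0, 179.0])]
ramekin [([548.0, 224.0, 25.0], 0.85, [232.0, 220.0])]
drop_0 [([743.0, 97.0, 16.0], 0.61, [325.0, 242.0])]
top {'fovy': 44.98617520921873, 'cx': 247.6110523570828, 'cy': 189.42566137798846, 'xyz': array([452.43329267, 145.59208255, 984.80372168]), 'attitude': array([ 0.71136223,  0.05825822, -0.0694193 , -0.69695819])}
dispenser [([566.0, 178.0, 158.0], 0.76, [222.0, 210.0])]
selector [([573.0, 93.0, 176.0], 0.69, [271.0, 205.0]), ([537.0, 112.0, 56.0], 0.33, [257.0, 231.0])]
selector_g
[... 328 characters left out ...]
t': 0.9, 'q': array([-1.36110771e+00,  2.20369998e-01,  1.52650367e+00,  8.31382213e-06,
        1.39468406e+00, -1.26085587e-01]), 'joint_vel': array([ 0.00112237,  0.00048044, -0.00044978, -0.00012992, -0.00023356,
       -0.00124973]), 'joint_efforts': array([ 5.48072393e-06, -4.94549167e+01, -3.87720716e+01,  6.96996599e-02,
        4.64451872e-02, -8.74641842e-06]), 'ee_pos': array([ 205.94502904, -590.09370902,  222.55430041]), 'orientation': array([1.72796476e-05, 9.85940154e-01, 1.67098813e-01, 4.81894051e-06]), 'force': array([ 0.20346386, -0.58084767, -0.5375045 ]), 'ft_torque': array([ 0.00460302, -0.03161673, -0.01844805]), 'grasp_force': 0.0, 'gripper_width': 1.0014155777537144}
```

View pics/side0.png

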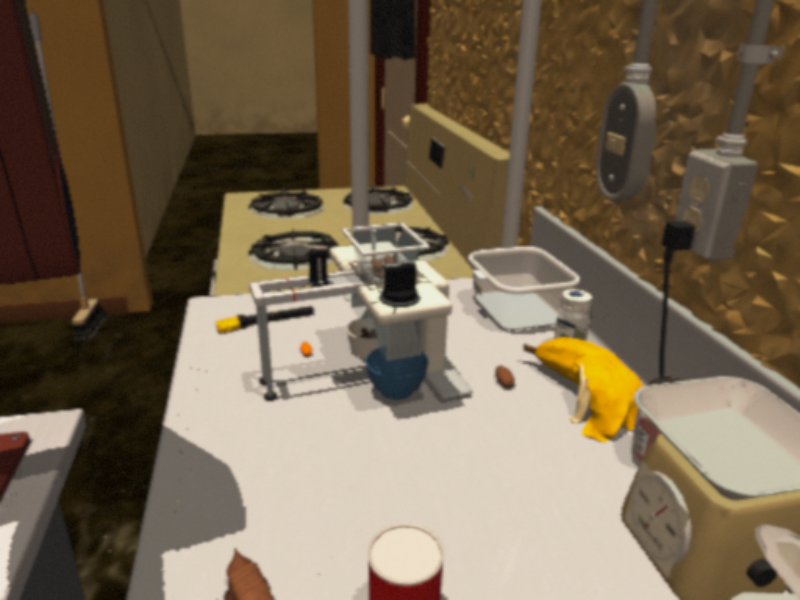

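View pics/top0.png

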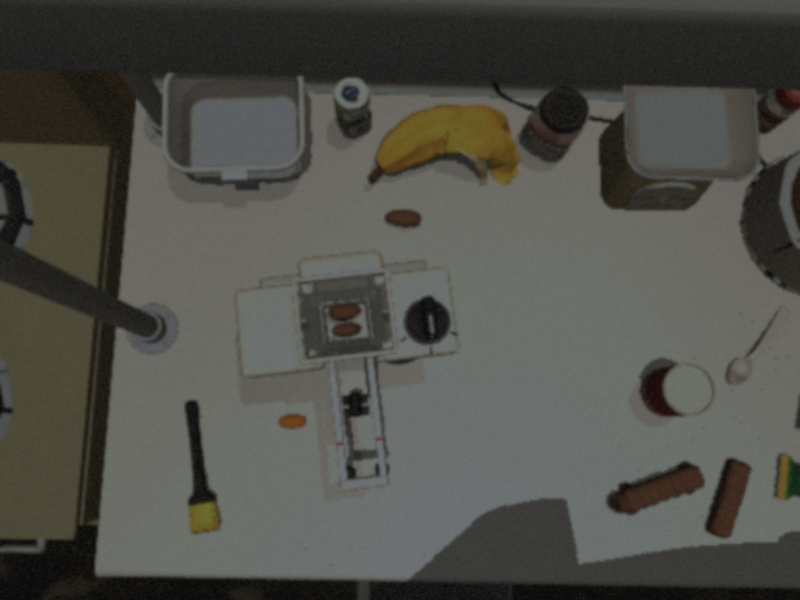

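```bash
python3 - <<'E'
from h import *
c=camera("top"); im=c["image"][:,:,::-1]
a=cv2.resize(im[155:320,145:305],None,fx=3.6,fy=3.6,interpolation=cv2.INTER_CUBIC)
a=cv2.convertScaleAbs(a,alpha=1.6)
s=camera("side"); b=cv2.resize(s["image"][140:260,150:310,::-1],None,fx=5,fy=5,interpolation=cv2.INTER_CUBIC)
cv2.imwrite("pics/t1.png",a); cv2.imwrite("pics/s1.png",b)
np.savez("cams.npz",top=c["image"],side=s["image"])
hsv=cv2.cvtColor(im,cv2.COLOR_BGR2HSV)
m=((hsv[...,0]<8)|(hsv[...,0]>172))&(hsv[...,1]>90)
m[:270]=0;m[300:]=0;m[:,:205]=0;m[:,255:]=0
n,_,st,ce=cv2.connectedComponentsWithStats(m.astype(np.uint8))
print([(st[i,4],ce[i].round(1).tolist(),ray(c,*ce[i],160).round(1).tolist()) for i in range(1,n)])
for t in("selector","gate_grip"):
    for cam,cc in(("top",c),("side",s)):
        for r in regions_of(cam,t)[:2]:
            y,x=np.nonzero(r["pixels"]); (ctr,wh,an)=cv2.minAreaRect(np.c_[x,y].astype(np.float32))
            print(t,cam,round(r["score"],2),len(x),np.round([x.mean(),y.mean(),x.min(),x.max(),y.min(),y.max()],1),ctr,wh,an)
E
```

```text
[]
selector top 0.93 578 [273.5 204.3 261.  287.  190.  217. ] (274.0, 203.5) (27.0, 26.0) 90.0
selector side 0.62 501 [255.8 180.4 245.  266.  168.  193. ] (255.5, 180.5) (25.0, 21.0) 90.0
selector side 0.48 6848 [239.5 192.1 160.  301.  142.  258. ] (228.85150146484375, 202.98806762695312) (116.899658203125, 132.7900848388672) 83.2901611328125
gate_grip top 0.96 751 [225.1 240.1 209.  236.  196.  266. ] (224.40003967285156, 231.70001220703125) (69.21138000488281, 25.179048538208008) 82.87498474121094
gate_grip side 0.61 392 [209.1 173.4 198.  234.  159.  183. ] (216.0, 171.0) (24.0, 36.0) 90.0
```

View pics/t1.png

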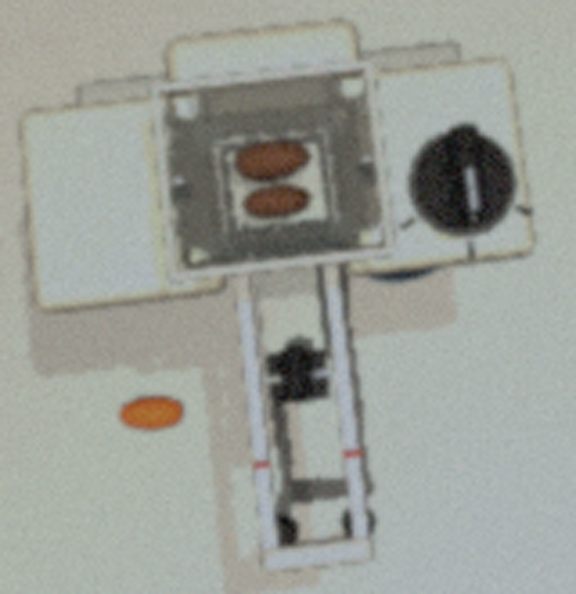

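View pics/s1.png

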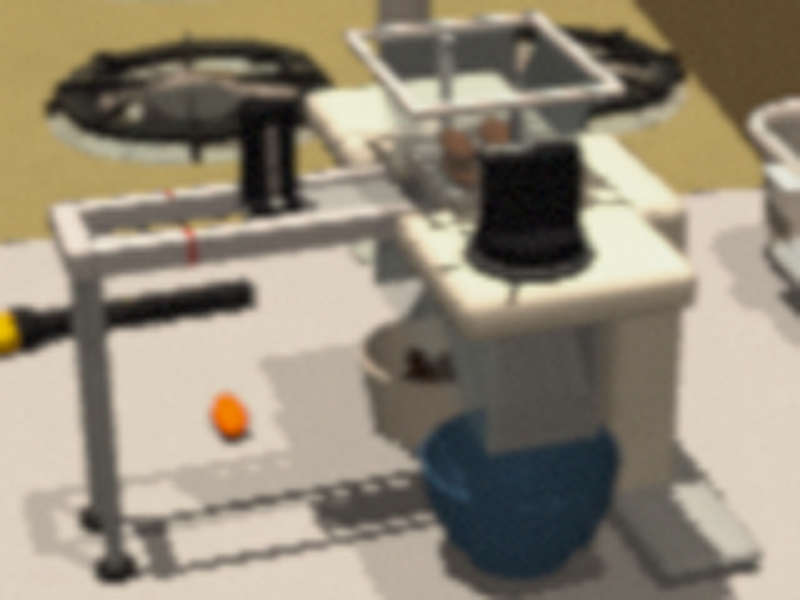

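```bash
python3 - <<'E'
from h import *
c=camera("top"); s=camera("side")
T=lambda x,y,z: ray(c,145+(x+.5)/3.6-.5,155+(y+.5)/3.6-.5,z).round(1)
S=lambda x,y,z: ray(s,150+(x+.5)/5-.5,140+(y+.5)/5-.5,z).round(1)
print("marks",T(260,464,160),T(352,453,160)); print("side marks",S(190,230,160),S(168,190,160))
print("hop",[T(*p,216) for p in((152,87),(370,62),(393,262),(172,282))],np.mean([T(*p,216) for p in((152,87),(370,62),(393,262),(172,282))],0))
print("disc",T(462,183,177)); print("disc side",S(530,247,177),"bar top side",S(531,150,210))
print("rails outer",T(240,290,160),T(272,565,160),T(345,280,160),T(372,555,160))
print("grip top",T(298,372,208),T(298,368,208),S(268,102,208),S(268,203,168))
print("bowl",[ (spot_in("side","bowl")[0]["position"]).round()])
E
```

```text
marks [435.6 184.4 160. ] [441.6 140.  160. ]
side marks [442.4 145.8 160. ] [435.6 190.3 160. ]
hop [array([609.1, 237.7, 216. ]), array([623.4, 135.6, 216. ]), array([529.2, 123.2, 216. ]), array([517.9, 224.6, 216. ])] [569.9   180.275 216.   ]
disc [572.5  89.  177. ]
disc side [570.9  67.9 177. ] bar top side [575.1  87.9 210. ]
rails outer [519.4 196.8 160. ] [388.3 177.2 160. ] [525.4 145.2 160. ] [393.8 129.4 160. ]
grip top [478.4 165.9 208. ] [480.2 166.  208. ] [478.5 164.4 208. ] [475.6 150.  168. ]Traceback (most recent call last):
  File "<stdin>", line 10, in <module>
AttributeError: 'list' object has no attribute 'round'. Did you mean: 'count'?
```

Top view: selector knob at crop (462,183) on the right shoulder, with the blue rim just showing below it. Gate grip is at (298,372) and the red marks at (260,464) and (352,453). The hopper holds brown drops. The side view shows the blue bowl at (520,490) under the right (-y) spout and the ramekin under the left, so the selector must go to -1.05 (counter-clockwise from above, which is negative about tool z).

Look-alikes (800x600 top view):
- **Drops:** orange drop (292,421), lone brown drop on the table (403,217), bean logs (660,487) and (730,497). The wanted drops are the brown ones in the hopper at (345,320).
- **Knob:** the only one is at (428,320).
- **Grip:** the upright black one at (355,402). The black brush handle at (193,440) and the rail feet are not it. The crop confirms this.

The manual's scale: shifts go in shares of 100 cm and turns go in shares of pi/2 rad. Converting my numbers, 570 mm is 0.57, -519 mm is -0.519, 0.2 rad is 0.1273.

Request:
apply_moves(steps=[[0,0,-0.08,0,0.46],[0,0,-0.08,0,0.46],[0.57,-0.519,-0.08,0.1273,0.46],[0.57,-0.519,-0.08,0.1273,0.46],[0.57,-0.519,-0.08,0.1273,0.46],[0.57,-0.519,-0.08,0.1273,0.46],[0.57,-0.519,-0.08,0.1273,0.46],[0.57,-0.519,-0.08,0.1273,0.46],[0.57,-0.519,-0.08,0.1273,0.46],[0.57,-0.519,-0.08,0.1273,0.46],[0.57,-0.519,-0.08,0.1273,0.46],[0.57,-0.519,-0.08,0.1273,0.46]], force=20)

```text
t: 2.55
ee_pos: [444.7, -148.5, 303.0]
orientation: [0.0, 0.998, 0.068, 0.001]
force: [1.2, 0.1, -0.5]
gripper_width: 0.462
grasp_force: 0.0
```

Scaled: -217 mm is -0.217, 159 mm is 0.159.

Request:
apply_moves(steps=[[0.159,-0.217,0,0,0.46],[0.159,-0.217,0,0,0.46],[0.159,-0.217,0,0,0.46],[0.159,-0.217,0,0,0.46],[0.159,-0.217,0,0,0.46],[0.159,-0.217,0,0,0.46],[0.159,-0.217,0,0,0.46],[0.159,-0.217,0,0,0.46],[0.159,-0.217,0.04,0,0.46],[0.159,-0.217,0.06,0,0.46],[0.159,-0.217,0.06,0,0.46],[0.159,-0.217,0.06,0,0.46]])

```text
t: 3.75
ee_pos: [572.1, 84.6, 243.3]
orientation: [0.0, 0.998, 0.067, 0.0]
force: [-0.5, -0.1, 0.0]
gripper_width: 0.462
grasp_force: 0.0
```

```bash
python3 - <<'E'
from h import *
c=camera("top"); s=camera("side")
st=sense(); print(st["ee_pos"],st["orientation"],st["q"],st["force"],px(c,st["ee_pos"]),px(s,st["ee_pos"]),px(c,[573.5,88.5,210]),px(s,[573.5,88.5,210]))
a=cv2.convertScaleAbs(cv2.resize(c["image"][150:270,210:340,::-1],None,fx=3,fy=3,interpolation=cv2.INTER_CUBIC),alpha=1.6)
b=cv2.resize(s["image"][130:250,190:320,::-1],None,fx=3,fy=3,interpolation=cv2.INTER_CUBIC)
cv2.imwrite("pics/p2.png",np.hstack([a,b]))
E
```

```text
[573.16694164  85.15816367 244.78833014] [1.78864114e-04 9.97736672e-01 6.72226403e-02 1.61777019e-03] [ 1.15381215e-02  9.54030432e-02  1.62487038e+00 -1.79015697e-04
  1.41806879e+00  1.44781447e+00] [0.14868329 0.91905677 1.26782914] [278.3194355  199.01261099] [255.43511143 153.58123756] [274.64838397 202.05116616] [254.95483109 169.54425181]
```

View pics/p2.png

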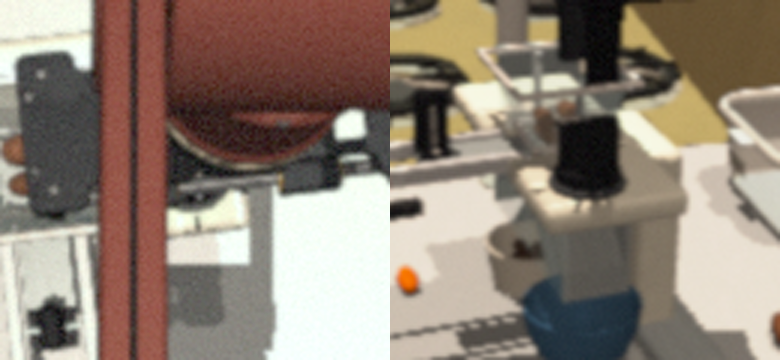

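The side view shows the fingers straddling the knob bar in line with it (crop col ~587 for both); the arm hides the knob from the top camera. Descending and closing.

Scaled: 61 mm is 0.061, 55 mm is 0.055.

Request:
apply_moves(steps=[[0.001,-0.003,0.02,0,0.46],[0.001,-0.003,0.04,0,0.46],[0.001,-0.003,0.055,0,0.46],[0.001,-0.003,0.061,0,0.46],[0.001,-0.003,0.061,0,0.46],[0.001,-0.003,0.061,0,0.05],[0.001,-0.003,0.061,0,0.05],[0.001,-0.003,0.061,0,0.05],[0.001,-0.003,0.061,0,0.05],[0.001,-0.003,0.061,0,0.05]], force=15)

```text
t: 4.85
ee_pos: [573.5, 87.4, 182.3]
orientation: [0.002, 0.998, 0.068, 0.001]
force: [1.2, -5.3, 2.5]
gripper_width: 0.157
grasp_force: 15.0
```

Scaled: 1 mm is 0.001, -1.08 rad is -0.6875.

Request:
apply_moves(steps=[[0,0.001,0,-0.0637,0.05],[0,0.001,0,-0.1273,0.05],[0,0.001,0,-0.191,0.05],[0,0.001,0,-0.2546,0.05],[0,0.001,0,-0.3183,0.05],[0,0.001,0,-0.382,0.05],[0,0.001,0,-0.4456,0.05],[0,0.001,0,-0.5093,0.05],[0,0.001,0,-0.573,0.05],[0,0.001,0,-0.6366,0.05],[0,0.001,0,-0.6875,0.05],[0,0.001,0,-0.6875,0.05]], force=20)

```text
t: 6.05
ee_pos: [573.9, 86.8, 182.3]
orientation: [0.002, 0.821, 0.572, 0.0]
force: [1.8, -5.2, 0.1]
gripper_width: 0.157
grasp_force: 20.0
```

```bash
python3 - <<'E'
from h import *
st=sense(); print(st["ee_pos"],rot(st["orientation"]).as_matrix()[:2,0],st["ft_torque"],st["force"],st["q"])
m=rot(st["orientation"]).as_matrix(); print(np.arctan2(m[1,0],m[0,0]))
E
```

```text
[573.93574416  86.84891283 182.28773363] [0.34648176 0.93805585] [-0.83559693 -0.36691058 -0.00789902] [ 1.80860775 -5.194834    0.09696322] [ 0.01568596  0.14478407  1.68989936 -0.00231136  1.30466416  0.37010774]
1.2169780946712228
```

Scaled: -117 mm is -0.117, -80 mm is -0.08, 1.08 rad is 0.6875.

Request:
apply_moves(steps=[[0,0,0,0,0.46],[0,0,0,0,0.46],[0,0,0,0,0.46],[0,0,-0.04,0,0.46],[0,0,-0.08,0,0.46],[0,0,-0.08,0.0637,0.46],[0.042,-0.117,-0.08,0.6875,0.46],[0.042,-0.117,-0.08,0.6875,0.46],[0.042,-0.117,-0.08,0.6875,0.46],[0.042,-0.117,-0.08,0.6875,0.46],[0.042,-0.117,-0.08,0.6875,0.46],[0.042,-0.117,-0.08,0.6875,0.46]])

```text
t: 7.25
ee_pos: [477.4, 168.9, 261.6]
orientation: [-0.0, 0.994, 0.105, 0.0]
force: [0.4, -0.3, -0.0]
gripper_width: 0.459
grasp_force: 0.0
```

```bash
python3 - <<'E'
from h import *
c=camera("top"); s=camera("side")
st=sense(); m=rot(st["orientation"]).as_matrix(); print(st["ee_pos"],np.arctan2(m[1,0],m[0,0]),st["force"],px(s,st["ee_pos"]),px(s,[478.3,166.5,208]))
a=cv2.convertScaleAbs(cv2.resize(c["image"][150:290,190:310,::-1],None,fx=3,fy=3,interpolation=cv2.INTER_CUBIC),alpha=1.6)
b=cv2.resize(s["image"][120:260,170:310,::-1],None,fx=3,fy=3,interpolation=cv2.INTER_CUBIC)
cv2.imwrite("pics/p3.png",np.hstack([a,b]))
E
```

```text
[477.59986685 168.60946795 261.56164814] 0.21484743063493078 [-1.12935021 -0.95669464  0.09517782] [201.60809933 134.9269685 ] [203.02758339 159.66215873]
```

View pics/p3.png

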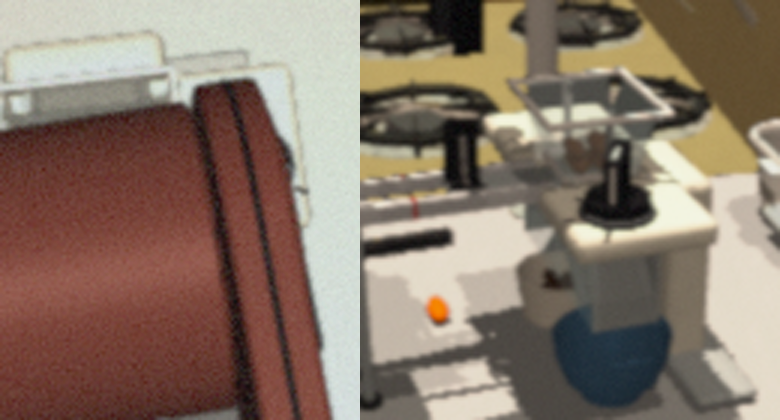

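The side view shows the knob bar now end-on with its pointer toward the -y side, so it has clicked over. The gate grip, at crop (463,150), stands under the TCP. Descending on it.

Scaled: 88 mm is 0.088, 84 mm is 0.084, 0.08 rad is 0.0509.

Request:
apply_moves(steps=[[0.001,0.002,0,0.0509,0.46],[0.001,0.002,0.04,0.0509,0.46],[0.001,0.002,0.07,0.0509,0.46],[0.001,0.002,0.084,0.0509,0.46],[0.001,0.002,0.088,0.0509,0.46],[0.001,0.002,0.088,0.0509,0.46],[0.001,0.002,0.088,0.0509,0.05],[0.001,0.002,0.088,0.0509,0.05],[0.001,0.002,0.088,0.0509,0.05],[0.001,0.002,0.088,0.0509,0.05],[0.001,0.002,0.088,0.0509,0.05],[0.001,0.002,0.088,0.0509,0.05]], force=35)

```text
t: 8.55
ee_pos: [479.6, 167.1, 174.2]
orientation: [-0.0, 0.998, 0.068, 0.001]
force: [-0.5, 2.5, 3.5]
gripper_width: 0.161
grasp_force: 35.0
```

```bash
python3 - <<'E'
from h import *
st=sense(); m=rot(st["orientation"]).as_matrix(); print(st["ee_pos"],np.arctan2(m[1,0],m[0,0]),st["force"],st["gripper_width"],m[:,2])
E
```

```text
[479.58575755 167.06535512 174.19990149] 0.13611533676268928 [-0.50726531  2.53971581  3.45479266] 0.1607398022495712 [ 0.00104963  0.00101207 -0.99999894]
```

Scaled: -39 mm is -0.039, -36 mm is -0.036.

Request:
apply_moves(steps=[[-0.006,0,0,0,0.05],[-0.012,0,0,0,0.05],[-0.018,0,0,0,0.05],[-0.024,0,0,0,0.05],[-0.03,0,0,0,0.05],[-0.036,0,0,0,0.05],[-0.039,0,0,0,0.05],[-0.039,0,0,0,0.05],[-0.039,0,0,0,0.05]])

```text
t: 9.45
ee_pos: [442.1, 161.8, 174.2]
orientation: [-0.001, 0.998, 0.068, 0.002]
force: [4.9, 3.7, -0.1]
gripper_width: 0.158
grasp_force: 35.0
```

```bash
python3 - <<'E'
from h import *
s=camera("side"); st=sense(); m=rot(st["orientation"]).as_matrix(); print(st["ee_pos"],np.arctan2(m[1,0],m[0,0]),st["force"],st["gripper_width"])
d=st["ee_pos"]-np.array([479.586,167.065,174.2]); print("pull",-d[0]*.991-d[1]*.1346)
np.save("s4.npy",s["image"])
cv2.imwrite("pics/p4.png",cv2.resize(s["image"][130:260,150:310,::-1],None,fx=4.6,fy=4.6,interpolation=cv2.INTER_CUBIC))
E
```

```text
[442.14697892 161.81402232 174.21610348] 0.13580215248729174 [ 6.01640541  3.97851285 -0.5812382 ] 0.15373325715736408
pull 37.808851489113366
```

View pics/p4.png

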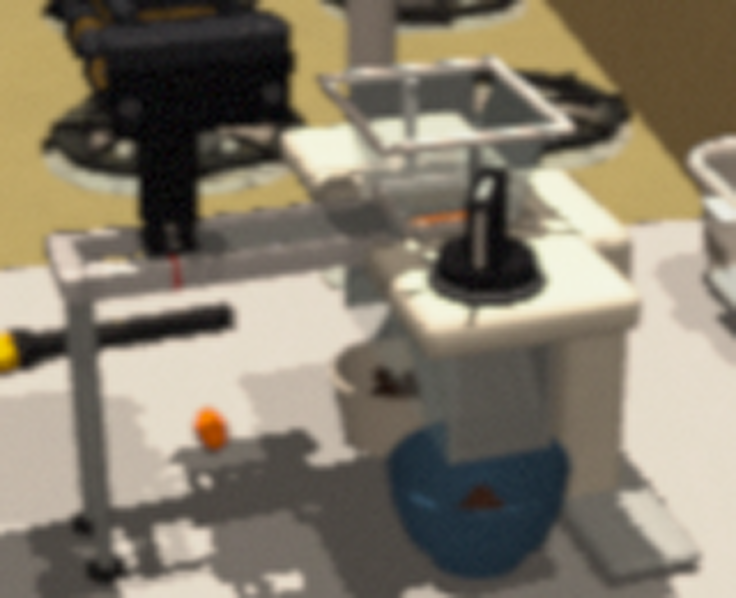

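The drops are falling into the bowl. The white line at (172,235) is just short of the mark, and the measured pull is 37.8 mm, so I'll add the last 2 mm.

Scaled: -2 mm is -0.002.

Request:
apply_moves(steps=[[-0.002,0,0,0,0.05],[-0.002,0,0,0,0.05],[-0.002,0,0,0,0.05],[-0.002,0,0,0,0.05],[-0.002,0,0,0,0.05],[-0.002,0,0,0,0.05]])

```text
t: 10.1
ee_pos: [440.2, 161.6, 174.2]
orientation: [-0.001, 0.998, 0.068, 0.002]
force: [6.4, 4.8, -0.6]
gripper_width: 0.157
grasp_force: 35.0
```

```bash
python3 - <<'E'
from h import *
s=camera("side"); c=camera("top"); st=sense(); print(st["ee_pos"],st["force"],st["gripper_width"])
d=st["ee_pos"]-np.array([479.586,167.065,174.2]); print("pull",-d[0]*.991-d[1]*.1346)
print([px(s,p) for p in((435.6,187,160),(442,143,160),(438.8,164.5,160),(438.8,164.5,172))])
for n in("side","top"): print([(np.round(d["position"]).tolist(),round(d["score"],2)) for d in spot_in(n,"drop_0")])
a=cv2.resize(s["image"][150:200,165:265,::-1],None,fx=7,fy=7,interpolation=cv2.INTER_CUBIC)
b=cv2.resize(s["image"][200:240,215:315,::-1],None,fx=6,fy=6,interpolation=cv2.INTER_CUBIC)
b=cv2.copyMakeBorder(b,0,0,0,100,cv2.BORDER_CONSTANT)
cv2.imwrite("pics/p5.png",np.vstack([a,b]))
E
```

```text
[440.25446511 161.56703796 174.22161823] [ 6.79686212  3.47233311 -0.40254476] 0.1556039729229326
pull 39.717576763027296
[array([183.27660588, 178.18486225]), array([187.51500371, 186.16247509]), array([185.36292252, 182.1792657 ]), array([185.04728391, 177.00499506])]
[([460.0, 243.0, 10.0], 0.62), ([741.0, 98.0, 15.0], 0.42)]
[([517.0, 172.0, 160.0], 0.23)]
```

View pics/p5.png

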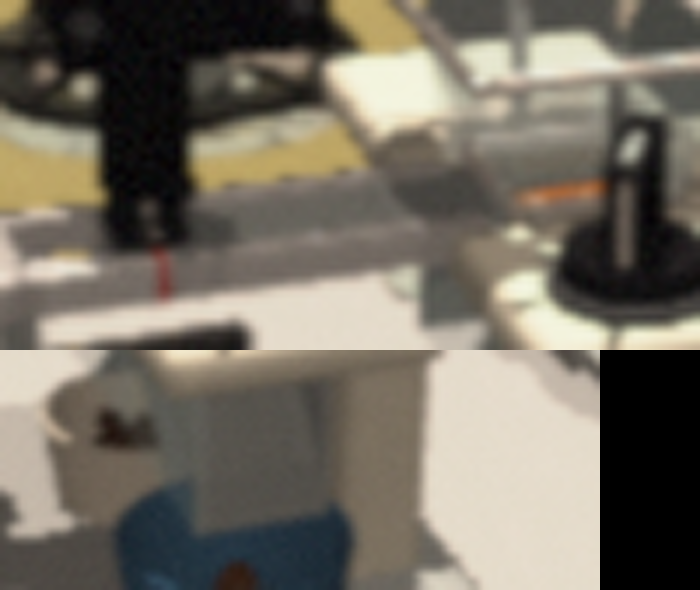

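Request:
apply_moves(steps=[[0,0,0,0,0.05],[0,0,0,0,0.05],[0,0,0,0,0.05],[0,0,0,0,0.05],[0,0,0,0,0.05],[0,0,0,0,0.05],[0,0,0,0,0.05],[0,0,0,0,0.05]])

```text
t: 11.1
ee_pos: [440.2, 161.5, 174.2]
orientation: [-0.001, 0.998, 0.068, 0.002]
force: [6.3, 4.4, -0.9]
gripper_width: 0.156
grasp_force: 35.0
```

```bash
python3 - <<'E'
from h import *
s=camera("side"); c=camera("top"); st=sense()
d=st["ee_pos"]-np.array([479.586,167.065,174.2]); print("pull",-d[0]*.991-d[1]*.1346,st["force"],st["gripper_width"])
a=cv2.resize(s["image"][135:185,215:295,::-1],None,fx=5,fy=5,interpolation=cv2.INTER_CUBIC)
b=cv2.resize(s["image"][205:255,215:295,::-1],None,fx=5,fy=5,interpolation=cv2.INTER_CUBIC)
t=cv2.convertScaleAbs(cv2.resize(c["image"][170:270,190:290,::-1],None,fx=4,fy=4,interpolation=cv2.INTER_CUBIC),alpha=1.6)
v=np.vstack([a,b]); t=cv2.copyMakeBorder(t,0,v.shape[0]-400,0,0,cv2.BORDER_CONSTANT)
cv2.imwrite("pics/p6.png",np.hstack([v,t]))
E
```

```text
pull 39.73306220484616 [ 5.75672853  4.40222144 -0.83300026] 0.15527362383536142
```

View pics/p6.png

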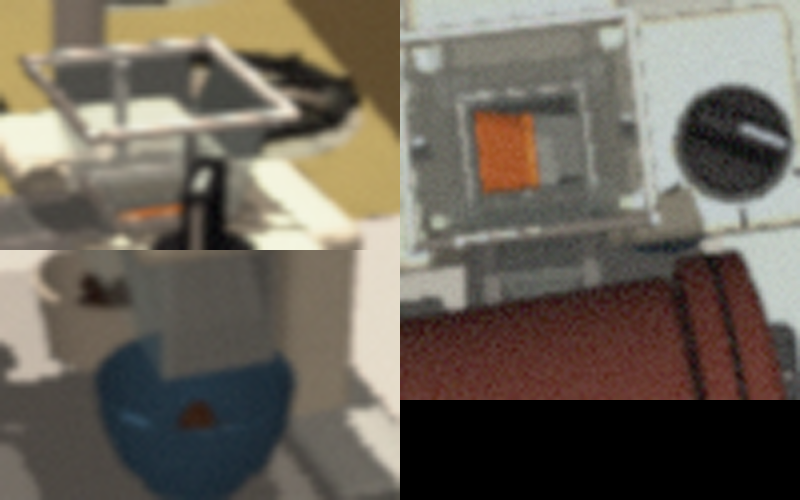

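The hopper is empty at (530,150), with the flap closing off the left side. The knob pointer is at the right detent (765,135) and the drops are in the bowl (197,415). The gate is held at about 39.7 mm. Handing in.

```bash
python3 -c "
from plant import *
print(job_done())"
```

```text
the job is handed in; nothing more can be done
None
```

I handed the job in with the selector clicked over to the right (blue bowl) side, the hopper empty, brown drops visible in the bowl, and the gate still held at 39.7 mm of the 40 mm mark; I could not count all four drops in the bowl because the spout partly hides it.

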